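Turn a grooved post in the trim bench's clamp and hold the clamp at the third click

TASK

A square wooden post stands loose in the bench clamp with its grooved side to the fixed jaw: give it a quarter turn so that the groove looks squarely out of the clamp's open end (away from the low back stop), and set it upright on the bed, midway along the jaws. Let go of it, then turn the clamp knob clockwise by feel, counting clicks to the third stop and never on to the fourth, so that the slide jaw grips the post. Finish while still gripping the knob there, since it springs back if let go, and leave the other things on the bench alone.

Things in the scene. Friction and masses are not known exactly. Their poses are not given: they have to be found in the camera images.
- clamp: Bench clamp, fixed. Origin: on bench under the middle of the post's place; z up. Bed 110 mm along x, y -60 to +185 mm, top 12 mm over the bench. Fixed jaw at -y, its face at y = -35 mm; slide jaw at +y; jaws 50 mm long in x, tops 34 mm over the bench. Low back stop at the -x end (face x = -42 mm, top 22 mm over the bench); +x end open. Grey knob housing 80 x 90 mm, top 45 mm, centred at y = +135 mm.
- post: Beech post 50 x 50 x 75 mm tall, 0.1 to 0.2 kg, loose, between the jaws at the start, yaw within 0.1 rad of the clamp's. Origin: centre of its underside; z up. Its -y side has an open groove 14 mm wide, 10 mm deep, full height (a notch seen from above); the other sides are plain. Grip it across two opposite sides, above the jaws. Its diagonal is 71 mm: lift it clear of the jaws to turn it.
- groove (a point): Middle of the post's grooved side: 25 mm from the post's axis in its -y direction, 37.5 mm above its underside. It must finally lie on the clamp's +x side.
- pad_face (a point): Middle of the slide jaw's gripping face, 50 x 22 mm; gap to the fixed jaw 70 mm with the knob at home. Each click moves the slide jaw 8 mm towards the fixed jaw. The face is a sprung pad (0.5 N per mm, 1 N preload, 12 mm of give): it pushes the post to the fixed jaw, squares it, and at the third stop presses it with about 3 N.
- knob_grip (a point): Point on the knob's upright axis, 78.5 mm over the bench, at the height to grip; its axes turn with the knob. The knob is a black upright grip bar 44 mm long (along x), 14 mm thick, 53.5 to 93.5 mm over the bench, on a disc 44 mm across; at home the bar lies along the clamp's x, white pointer line at the -x end.
- knob (a joint): Turn of the knob in rad, 0 at home, growing clockwise from above. Stops 24 degrees apart: first 0.419, second 0.838, third 1.257, fourth 1.676 (ticks on the dial). A return spring (0.06 to 0.09 N m) always pulls it home, with a 0.04 N m ripple felt as clicks: resistance swells just past each stop, eases before the next. The jaw on the post adds 0.02 to 0.06 N m. Let go, it runs home.
- shears: Bystander: trimming shears, 210 mm long and 11 mm thick, lying beyond the clamp's open end; leave alone.
- spool: Bystander: thread spool, 44 mm diameter, 42 mm tall, standing beyond the fixed jaw; leave alone.
- chalk: Bystander: flat tailor's chalk, 48 x 40 x 8 mm, lying on the back-stop side; leave alone.
- tin: Bystander: low jar of tacks, 60 mm diameter, 45 mm tall, standing beyond the knob housing; leave alone.
Not all that is in view belongs to the job. What is shaped like the post but blue or turquoise is not meant.

How it is judged:
On the way:
1. the post stands free on the bed between the jaws, its grooved side out of the open end, knob still at home (angle between the y axis of post and the x axis of clamp, either way round below 0.12 rad and x of groove in the frame of clamp above 0 m and angle between post's own z axis and vertical below 0.06 rad and z of post in the frame of clamp between 0.009 and 0.015 m and x of post in the frame of clamp between -0.02 and 0.02 m and contact force between the fingers and post below 0.2 N and y of post in the frame of clamp between -0.013 and 0.013 m and value of joint knob below 0.2 rad), for 0.2 s.
At the end, for the whole second after the job is handed in: The post stands upright, free of the fingers, grooved side to the open end within 0.12 rad, axis within 20 mm of the jaws' middle, pressed (over 1 N) by the slide jaw against the fixed jaw; the fingers grip the knob (over 2 N) and hold it within 0.14 rad of the third stop (1.257 rad) (angle between the y axis of post and the x axis of clamp, either way round below 0.12 rad and x of groove in the frame of clamp above 0 m and angle between post's own z axis and vertical below 0.06 rad and z of post in the frame of clamp between 0.009 and 0.015 m and x of post in the frame of clamp between -0.02 and 0.02 m and contact force between the fingers and post below 0.2 N and y of post in the frame of clamp between -0.014 and -0.006 m and value of joint knob between 1.11664 and 1.39664 rad and contact force between the fingers and knob above 2 N and contact force between pad and post above 1 N); the arm keeps its last pose, push and grip.
It fails at once if the knob is turned on to the fourth stop (value of joint knob above 1.54986 rad).
It fails at once if the shears is disturbed (moved over 25 mm) (distance of shears from where it was at the start of the episode above 0.025 m).
It fails at once if the spool is disturbed (moved over 25 mm) (distance of spool from where it was at the start of the episode above 0.025 m).
It fails at once if the chalk is disturbed (moved over 25 mm) (distance of chalk from where it was at the start of the episode above 0.025 m).
It fails at once if the tin is disturbed (moved over 25 mm) (distance of tin from where it was at the start of the episode above 0.025 m).
It also fails if it takes over 59 s, if anything falls off the work surface, if the arm or the gripper's body presses on something with over 40 N, if the wrist force passes 120 N, or if a joint passes its speed limit or range.

ROBOT

A 6-joint arm with a two-finger parallel gripper is mounted at the origin on the work surface. World frame = base frame: x ahead of the robot, y to its left, z up, the work surface at z = 0. Lengths are in m, angles in rad, forces in N, time in s.
With the tool pointing down it reaches from about 0.35 to 0.775 m from the base axis. Payload 7.3 kg.
Tool frame: the origin (TCP) lies midway between the tips of the shut fingers; the grasp point (between the pads) lies 19 mm behind it; z points along the fingers, y is the line along which they close (so a half turn about z gives the same grasp; the last joint's range is limited). The gripper opens to 92 mm and grips with 3 to 60 N. Pads are 19 mm wide; open, the fingers measure 130 mm over their backs; the gripper's body (75 mm by 190 mm) begins 47 mm behind the grasp point.
Start: joints at [-1.25, 0.342, 1.524, -0, 1.275, -0.146], TCP at [0.236, -0.469, 0.227] pointing down, gripper open.
Joint ranges: [-2.53, 2.53], [-0.77, 2.02], [0.04, 2.7], [-1, 4.14], [0.28, 2.66], [-3.11, 3.11]. Speed limits (rad/s): [2.57, 2.57, 3.14, 3.14, 3.14, 3.14].

INTERFACE

Orientations are given as a unit quaternion [x, y, z, w].
In Python, from bench import ctrl gives the robot as it stands. The module is installed in compiled form; this text tells all that it offers.
- The arm moves only by the shell command python3 -m crank 'ROWS' [OPENING] [FORCE]. ROWS is JSON, a list of rows, each a list of 6 numbers: the shift along the tool's x, y, z as a fraction of full scale, then the turn, a rotation vector about the tool's x, y, z as a fraction of full scale. In form: [[tx, ty, tz, rx, ry, rz], ...]. A call has 1 to 12 rows; each row shifts and turns the commanded pose from where the row before left it, along the tool's axes as they then stand; what a row does not reach is not made up. Full scale, the value 1, is 20 mm for a shift and 8 degrees for a turn. A row lasts 1/8 s, in which the tool goes at most 62.5 mm and 10.7 degrees, less where a joint would pass 70% of its speed; a pose out of reach is approached as far as the arm can. A call with a number of a shift or a turn outside -1 to 1 is refused whole. A call with a gripper value outside its range is refused whole. OPENING is the finger opening in mm, from 0 to 91.8, set as the call begins (- or left out, the last holds). The fingers move at their own pace and stop on an object; FORCE is the grip in N (left out, the last holds). Time passes only in rows, so rows that do not move let the fingers close. It gives the time, the measured TCP pose, the force, the opening and the grip force at its end, in the units of the state.
- ctrl.sense(): the state, without advancing time (a new reading comes with each control period).
- ctrl.snapshot(name): name is "scene" or "top" or "wrist"; returns a dict with "image" (480x640x3 uint8, red, green, blue), "vfov" (degrees; the focal length in pixels is half the picture's height over the tangent of half this angle, whatever the lens; pixels are square), "cx", "cy" (the principal point, pixels), "rvec" (rotation vector, rad) and "tvec" (3), from world to camera coordinates, as OpenCV has them. Camera axes: x right, y down, z forward; pixel columns grow to the right and rows downward; lengths in m; the calibration is good to about 2 mm. A picture is of the moment at which its call begins. There is no depth.
- ctrl.job_done(): hands the job in; it is judged then, once.
The state is a dict: "time_s": time; "joint_pos": joint angles; "dq": joint speeds; "tau": joint torques, N m; "ee_pos": TCP position; "orientation": TCP orientation; "ft_force": force on the tool from outside, world axes, zero at the start; "moment": the same for the moment, N m; "finger_gap": finger opening in m; "finger_force": force on a finger pad.
Only numpy, scipy, OpenCV 4.12 (cv2) and the standard library are available. Lean on these libraries where they do the work, as an engineer would, in place of code of your own. Each camera call takes 0.05 s, during which the arm holds its last target. There are 200 camera calls.

## Working session

There is one attempt and no reset: what is moved stays moved. The work goes in short steps, Python scripts to look and compute and a shell command to move; the robot and the scene stay as the last step left them, time stands still between calls to the robot, and variables do not carry over. Pictures are saved under pics/ and viewed, at most 10 in all, crops included, and the job is handed in when it is done.

```bash
mkdir -p pics; cat > h.py <<'E'
import numpy as np, cv2
from bench import ctrl
from scipy.spatial.transform import Rotation as R
def snap(n,f):
    s=ctrl.snapshot(n); cv2.imwrite('pics/'+f,s['image'][:,:,::-1]); 
    np.savez('pics/'+f+'.npz',**{k:np.array(s[k]) for k in('vfov','cx','cy','rvec','tvec')}); return s
def cam(f):
    d=np.load('pics/'+f+'.npz'); fl=240/np.tan(np.radians(d['vfov'])/2)
    return R.from_rotvec(d['rvec'].ravel()).as_matrix(),d['tvec'].ravel(),fl,float(d['cx']),float(d['cy'])
def px2w(f,u,v,z):
    M,t,fl,cx,cy=cam(f); r=M.T@np.array([(u-cx)/fl,(v-cy)/fl,1]); c=-M.T@t
    return c+r*(z-c[2])/r[2]
def w2px(f,p):
    M,t,fl,cx,cy=cam(f); q=M@np.array(p)+t; return fl*q[0]/q[2]+cx,fl*q[1]/q[2]+cy
E
python3 - <<'E'
from h import *
snap('top','top0.png');snap('scene','scene0.png')
s=ctrl.sense();print(s['time_s'],s['ee_pos'],R.from_quat(s['orientation']).as_matrix())
E
```

```text
0.1 [ 0.23615569 -0.46846808  0.22610032] [[ 8.93021534e-01  4.50013704e-01 -4.53636523e-04]
 [ 4.50013887e-01 -8.93020532e-01  1.35329231e-03]
 [ 2.03893356e-04 -1.41266191e-03 -9.99998981e-01]]
```

View pics/top0.png

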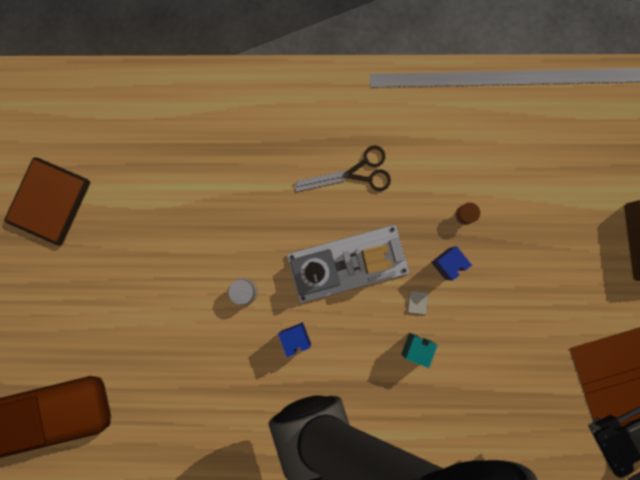

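View pics/scene0.png

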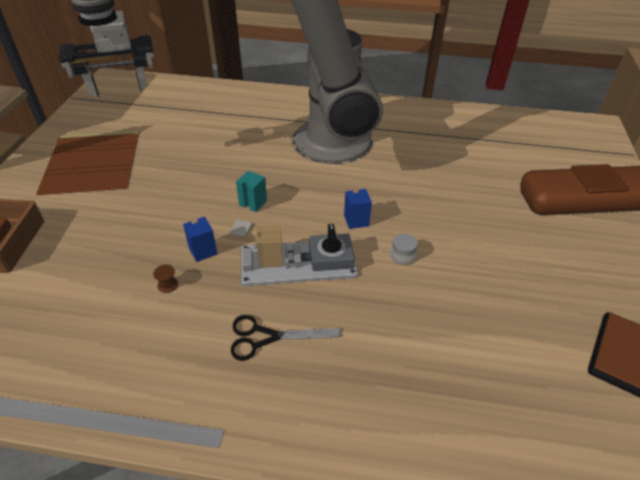

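The top view shows the clamp at about (348,264), its knob at (315,272), and the post at (379,259). The shears lie up (+x) of the clamp, and two blue decoys and one turquoise one stand nearby. I'll enlarge the clamp to pick corners.

```bash
python3 - <<'E'
import cv2
i=cv2.imread('pics/top0.png')[212:312,270:430]; cv2.imwrite('pics/c0.png',cv2.resize(i,None,fx=5,fy=5,interpolation=cv2.INTER_CUBIC))
E
```

```text
(no output)
```

View pics/c0.png

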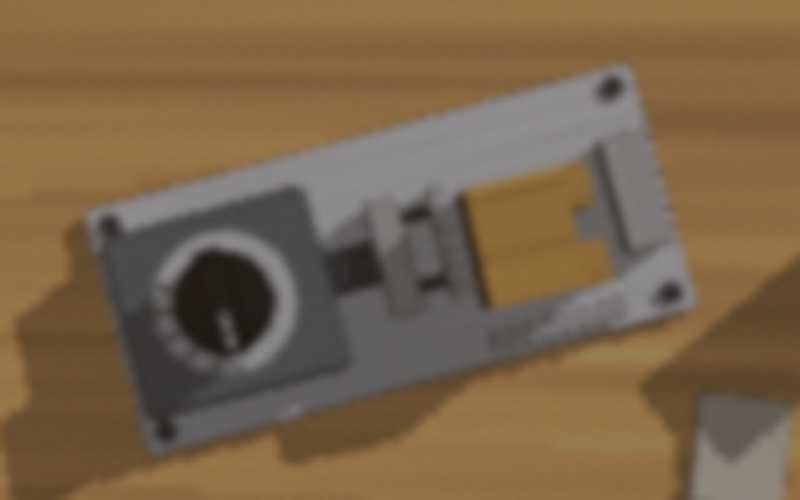

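The crop shows these pixel positions:
- **Bed corners:** (88,212), (632,66), (695,300) and (152,455).
- **Post top:** corners (465,195), (588,160), (615,275) and (490,308), with the groove facing the fixed jaw on the right.
- **Knob:** pointer at about (228,330).

```bash
python3 - <<'E'
from h import *
f='top0.png'
c=lambda u,v,z:px2w(f,270+(u+.5)/5-.5,212+(v+.5)/5-.5,z)[:2]
P=np.array([c(88,212,.012),c(632,66,.012),c(695,300,.012),c(152,455,.012)])
L=np.array([[.055,.185],[.055,-.06],[-.055,-.06],[-.055,.185]])
a=P-P.mean(0);b=L-L.mean(0)
th=np.arctan2((b[:,0]*a[:,1]-b[:,1]*a[:,0]).sum(),(a*b).sum())
Rm=np.array([[np.cos(th),-np.sin(th)],[np.sin(th),np.cos(th)]])
o=P.mean(0)-Rm@L.mean(0);print('clamp',o,th,'res',P-(L@Rm.T+o))
Q=np.array([c(*p,.087) for p in[(465,195),(588,160),(615,275),(490,308)]])
print('post',Q.mean(0),'in clamp',Rm.T@(Q.mean(0)-o),[np.linalg.norm(Q[i]-Q[i-1]) for i in range(4)])
for i in range(4): d=Q[i]-Q[i-1];print((np.arctan2(d[1],d[0])-th+.785)%(np.pi/2)-.785)
k=Rm@[0,.135]+o;print('knob',k)
for n,u,v,z in[('blueR',453,263,.05),('blueL',294,340,.05),('tin',241,292,.045)]:print(n,Rm.T@(px2w(f,u,v,z)[:2]-o))
s=ctrl.sense();T=R.from_quat(s['orientation']).as_matrix();p=s['ee_pos']
print('tool shift to post',T.T@(np.r_[Q.mean(0),.227]-p), 'tool x az',np.arctan2(T[1,0],T[0,0]))
E
```

```text
clamp [ 0.50294062 -0.06440962] 0.27626321994067476 res [[-0.00069803 -0.00165197]
 [-0.00264199 -0.0004479 ]
 [ 0.00254305  0.00262269]
 [ 0.00079697 -0.00052282]]
post [ 0.49403468 -0.06165102] in clamp [-0.0078158   0.00508321] [np.float64(0.046507351033296306), np.float64(0.05146870056448763), np.float64(0.04744895674509824), np.float64(0.05187744636527495)]
-0.0551767115683488
0.009029125206445165
-0.04546183321200459
-0.009612167765577051
knob [0.46611769 0.06547137]
blueR [-0.05782295 -0.14610616]
blueL [-0.12426209  0.21371751]
tin [0.00058355 0.29560712]
tool shift to post [ 0.41336499 -0.24724818 -0.00046612] tool x az 0.46678089950150425
```

```bash
python3 -m crank '[[0.984,-0.589,0,0,0,0],[0.984,-0.589,0,0,0,0],[0.984,-0.589,0,0,0,0],[0.984,-0.589,0,0,0,0],[0.984,-0.589,0,0,0,0],[0.984,-0.589,0,0,0,0],[0.984,-0.589,0,0,0,0],[0.984,-0.589,0,0,0,0],[0.984,-0.589,0,0,0,0],[0.984,-0.589,0,0,0,0],[0.984,-0.589,0,0,0,0]]' 91.8 20
python3 -m crank '[[0.984,-0.589,0,0,0,0],[0.984,-0.589,0,0,0,0],[0.984,-0.589,0,0,0,0],[0.984,-0.589,0,0,0,0],[0.984,-0.589,0,0,0,0],[0.984,-0.589,0,0,0,0],[0.984,-0.589,0,0,0,0],[0.984,-0.589,0,0,0,0],[0.984,-0.589,0,0,0,0],[0.984,-0.589,0,0,0,0]]'
python3 -m crank '[[0,0,0,0,0,-0.97],[0,0,0,0,0,-0.97],[0,0,0,0,0,-0.97],[0,0,0,0,0,-0.97],[0,0,0,0,0,-0.97],[0,0,0,0,0,-0.97],[0,0,0,0,0,-0.97],[0,0,0,0,0,-0.97],[0,0,0,0,0,-0.97],[0,0,0,0,0,-0.97],[0,0,0,0,0,0]]'
python3 -c "
from h import *
snap('wrist','w1.png');s=ctrl.sense();print(s['ee_pos'],s['joint_pos'])"
```

```text
time_s: 1.48
ee_pos: [0.3718, -0.2535, 0.2268]
orientation: [0.973, 0.232, 0.0, -0.0]
ft_force: [0.4, -0.1, -0.5]
finger_gap: 0.0917
finger_force: 0.0
time_s: 2.72
ee_pos: [0.4938, -0.0597, 0.2268]
orientation: [0.973, 0.232, -0.0, -0.0]
ft_force: [-0.1, 0.8, -0.4]
finger_gap: 0.0919
finger_force: 0.0
time_s: 4.1
ee_pos: [0.4936, -0.0606, 0.2268]
orientation: [0.613, 0.79, 0.0, -0.0]
ft_force: [-0.1, 0.6, -0.2]
finger_gap: 0.0918
finger_force: 0.0
[ 0.49363323 -0.06086444  0.22681374] [-2.76930063e-01  2.91443133e-01  1.59735820e+00  5.23662367e-05
  1.25282541e+00 -5.25579017e-01]
```

View pics/w1.png

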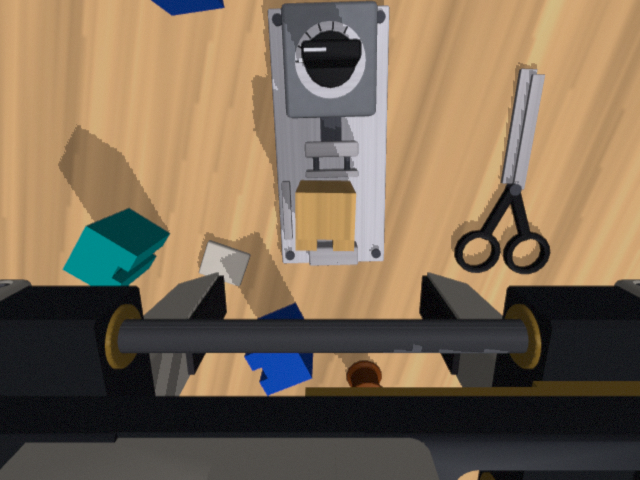

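The wrist view shows the bed's lower corners at (281,263) and (384,261), with the upper ones at (270,10) and (388,8). The post top spans roughly (297,192) to (355,249), groove at the bottom towards the fixed jaw.

```bash
python3 - <<'E'
from h import *
f='w1.png'
M,t,fl,cx,cy=cam(f);print('cam',-M.T@t)
c=lambda u,v,z:px2w(f,u,v,z)[:2]
th=.276
P=np.array([c(388,8,.012),c(384,261,.012),c(281,263,.012),c(270,10,.012)])
L=np.array([[.055,.185],[.055,-.06],[-.055,-.06],[-.055,.185]])
a=P-P.mean(0);b=L-L.mean(0)
th=np.arctan2((b[:,0]*a[:,1]-b[:,1]*a[:,0]).sum(),(a*b).sum())
Rm=np.array([[np.cos(th),-np.sin(th)],[np.sin(th),np.cos(th)]])
o=P.mean(0)-Rm@L.mean(0);print('clamp',o,th,'res',(P-(L@Rm.T+o))@Rm)
Q=np.array([c(*p,.087) for p in[(296,192),(356,192),(355,249),(297,249)]])
print('post',Q.mean(0),'in clamp',Rm.T@(Q.mean(0)-o),[np.linalg.norm(Q[i]-Q[i-1]) for i in range(4)],(Q-o)@Rm)
print('knob img', Rm.T@(c(332,51,.0935)-o),'disc',Rm.T@(c(330,59,.05)-o))
i=cv2.imread('pics/'+f)
cv2.imwrite('pics/c1.png',np.vstack([cv2.resize(i[165:275,255:405],None,fx=4,fy=4,interpolation=cv2.INTER_CUBIC)]))
E
```

```text
cam [0.47310769 0.01301546 0.38210345]
clamp [ 0.5021688  -0.06401524] 0.2708865124442083 res [[-0.00246717 -0.00263146]
 [ 0.00037907  0.00240376]
 [-0.00027683  0.00229406]
 [ 0.00236493 -0.00206636]]
post [ 0.49421498 -0.0591147 ] in clamp [-0.00635246  0.00685017] [np.float64(0.048716962535370105), np.float64(0.04863220297400317), np.float64(0.04871004668263058), np.float64(0.0491637690784957)] [[-0.03023837  0.03168685]
 [ 0.0183842   0.03071884]
 [ 0.01779926 -0.01798769]
 [-0.03135493 -0.01701732]]
knob img [1.08652779e-04 1.33892719e-01] disc [-0.00049374  0.13572567]
```

View pics/c1.png

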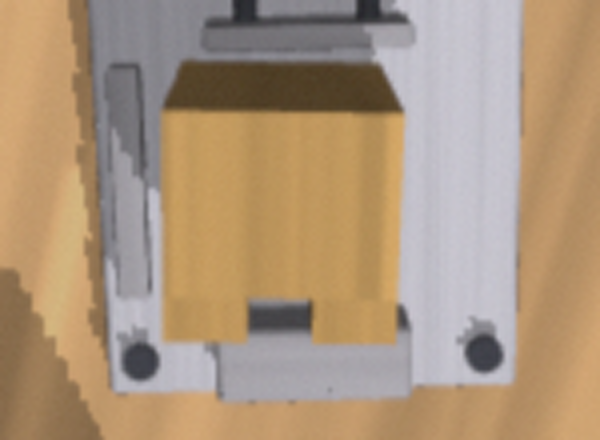

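```bash
python3 -m crank '[[0.06,0,0.905,0,0,0],[0,0,0.905,0,0,0],[0,0,0.905,0,0,0],[0,0,0.905,0,0,0],[0,0,0.905,0,0,0],[0,0,0.905,0,0,0],[0,0,0.905,0,0,0],[0,0,0.905,0,0,0],[0,0,0.905,0,0,0],[0,0,0.905,0,0,0],[0,0,0,0,0,0]]'
python3 -m crank '[[0,0,0,0,0,0],[0,0,0,0,0,0],[0,0,0,0,0,0],[0,0,0,0,0,0],[0,0,0,0,0,0],[0,0,0,0,0,0]]' 30 20
python3 -c "
from h import *
s=ctrl.sense();T=R.from_quat(s['orientation']).as_matrix();print(s['ee_pos'],np.arctan2(T[1,1],T[0,1]))"
```

```text
time_s: 5.52
ee_pos: [0.4928, -0.0601, 0.0448]
orientation: [0.614, 0.789, -0.001, -0.001]
ft_force: [-0.2, -0.2, 0.4]
finger_gap: 0.0916
finger_force: 0.0
time_s: 6.28
ee_pos: [0.494, -0.0608, 0.0459]
orientation: [0.613, 0.79, 0.0, 0.0]
ft_force: [1.9, 0.0, 2.9]
finger_gap: 0.0498
finger_force: 20.0
[ 0.49395776 -0.06083053  0.04592436] 0.25029946602075276
```

```bash
python3 -m crank '[[0,0,-0.9,0,0,0],[0,0,-0.9,0,0,0],[0,0,0,0,0,-0.951],[0,0,0,0,0,-0.951],[0,0,0,0,0,-0.951],[0,0,0,0,0,-0.951],[0,0,0,0,0,-0.951],[0,0,0,0,0,-0.951]]'
python3 -m crank '[[0,0,0,0,0,-0.951],[0,0,0,0,0,-0.951],[0,0,0,0,0,-0.951],[0,0,0,0,0,-0.951],[0,0,0,0,0,-0.951],[0,0,0,0,0,-0.951],[0,0,0,0,0,0],[0,0,0,0,0,0]]'
python3 -c "
from h import *
s=ctrl.sense();T=R.from_quat(s['orientation']).as_matrix();print(s['ee_pos'],np.arctan2(T[1,1],T[0,1]),T.T@(np.array([.5025,-.0642,.0459])-s['ee_pos'])/.02)
snap('wrist','w2.png')"
```

```text
time_s: 7.28
ee_pos: [0.4934, -0.0607, 0.0814]
orientation: [0.257, 0.966, -0.0, -0.0]
ft_force: [0.1, 0.1, -1.8]
finger_gap: 0.0497
finger_force: 20.0
time_s: 8.28
ee_pos: [0.4936, -0.0608, 0.0816]
orientation: [-0.135, 0.991, 0.0, -0.0]
ft_force: [0.1, -0.5, -1.1]
finger_gap: 0.0495
finger_force: 20.0
[ 0.49359216 -0.06075149  0.08157543] 1.84123293417047 [-0.38372258 -0.28530925  1.78362023]
```

View pics/w2.png

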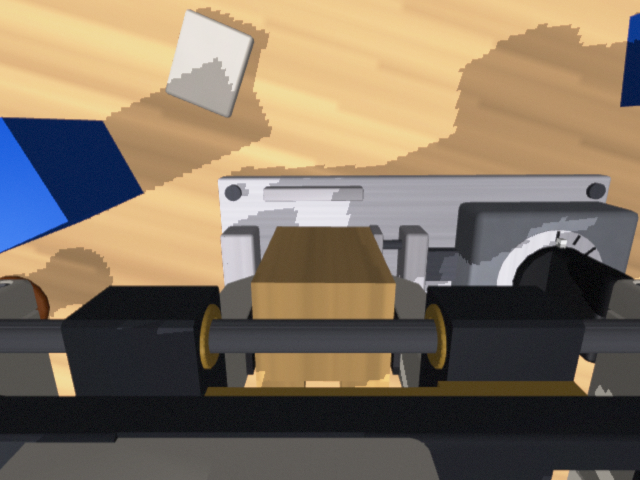

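The post is gripped at about (322,330) with its groove at the bottom edge, towards the clamp's open end. The bed and jaws are clear below, so I'll shift it, lower it and release.

```bash
python3 -m crank '[[-0.38,-0.285,0,0,0,0],[0,0,0,0,0,0],[0,0,0.6,0,0,0],[0,0,0.6,0,0,0],[0,0,0.4,0,0,0],[0,0,0.16,0,0,0],[0,0,0,0,0,0],[0,0,0,0,0,0]]'
python3 -m crank '[[0,0,0,0,0,0],[0,0,0,0,0,0],[0,0,0,0,0,0],[0,0,0,0,0,0]]' 70
python3 -m crank '[[0,0,-0.9,0,0,0],[0,0,-0.9,0,0,0],[0,0,-0.9,0,0,0],[0,0,-0.9,0,0,0],[0,0,-0.9,0,0,0],[0,0,0,0,0,0],[0,0,0,0,0,0]]'
python3 -c "
from h import *
k=np.array([.5025,-.0642])+.135*np.array([-np.sin(.2735),np.cos(.2735)])
s=ctrl.sense();T=R.from_quat(s['orientation']).as_matrix();print(s['ee_pos'],np.arctan2(T[1,1],T[0,1]),k,T.T@(np.r_[k,.0595]-s['ee_pos'])/.02)
snap('wrist','w3.png')"
```

```text
time_s: 9.32
ee_pos: [0.5028, -0.0643, 0.0466]
orientation: [-0.136, 0.991, -0.0, 0.0]
ft_force: [0.7, -1.2, -1.4]
finger_gap: 0.0499
finger_force: 20.0
time_s: 9.82
ee_pos: [0.5026, -0.0643, 0.0466]
orientation: [-0.136, 0.991, -0.0, 0.0]
ft_force: [0.5, 0.3, -0.0]
finger_gap: 0.0698
finger_force: 0.0
time_s: 10.7
ee_pos: [0.5022, -0.0641, 0.1359]
orientation: [-0.136, 0.991, 0.0, -0.0]
ft_force: [-0.2, -1.2, -0.7]
finger_gap: 0.0699
finger_force: 0.0
[ 0.50218286 -0.06413639  0.13585727] 1.8437229124736196 [0.4660361  0.06578224] [-0.01354773  6.74123657  3.82037026]
```

View pics/w3.png

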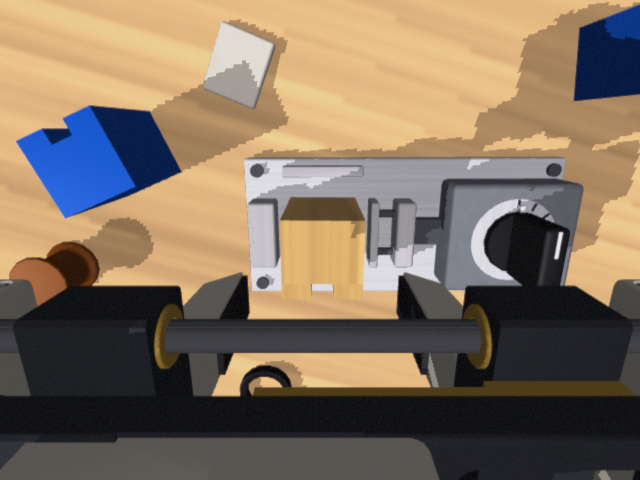

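The post stands free with its groove at (321,287), looking out of the open end, and the knob's pointer is at home. Next is the knob.

```bash
python3 -m crank '[[0,0.963,0,0,0,0],[0,0.963,0,0,0,0],[0,0.963,0,0,0,0],[0,0.963,0,0,0,0],[0,0.963,0,0,0,0],[0,0.963,0,0,0,0],[0,0.963,0,0,0,0],[0,0,0,0,0,0],[0,0,0.955,0,0,0],[0,0,0.955,0,0,0],[0,0,0.955,0,0,0],[0,0,0.955,0,0,0]]' 60
python3 -m crank '[[0,0,0,0,0,0],[0,0,0,0,0,0],[0,0,0,0,0,0],[0,0,0,0,0,0],[0,0,0,0,0,0],[0,0,0,0,0,0],[0,0,0,0,0,0],[0,0,0,0,0,0]]' 5 30
python3 -c "
from h import *
s=ctrl.sense();T=R.from_quat(s['orientation']).as_matrix();print(s['ee_pos'],np.arctan2(T[1,1],T[0,1]),s['ft_force'],s['moment'])"
```

```text
time_s: 12.25
ee_pos: [0.4665, 0.0652, 0.0596]
orientation: [-0.136, 0.991, -0.0, 0.0]
ft_force: [-0.5, -1.0, -0.2]
finger_gap: 0.0599
finger_force: 0.0
time_s: 13.25
ee_pos: [0.4663, 0.066, 0.0604]
orientation: [-0.136, 0.991, 0.0, 0.0]
ft_force: [-1.5, 5.2, 6.2]
finger_gap: 0.0136
finger_force: 30.0
[0.46630337 0.06596716 0.06042209] 1.843783822617662 [-1.52264749  5.24580577  6.2116801 ] [0.93745204 0.12186537 0.07252277]
```

```bash
cat > st.py <<'E'
from h import *
m=[];
s=ctrl.sense();T=R.from_quat(s['orientation']).as_matrix()
print('turn',round(1.8438-np.arctan2(T[1,1],T[0,1]),3),np.round(s['ft_force'],1),'Mz',np.round(s['moment'],3),np.round(s['ee_pos'],4),s['finger_force'],s['finger_gap'])
E
C="python3 -m crank"
for i in 1; do
$C '[[0,0,0,0,0,0.5],[0,0,0,0,0,0]]' >/dev/null; python3 st.py
$C '[[0,0,0,0,0,0.5],[0,0,0,0,0,0]]' >/dev/null; python3 st.py
$C '[[0,0,0,0,0,0.5],[0,0,0,0,0,0]]' >/dev/null; python3 st.py
$C '[[0,0,0,0,0,0.5],[0,0,0,0,0,0]]' >/dev/null; python3 st.py
$C '[[0,0,0,0,0,0.5],[0,0,0,0,0,0]]' >/dev/null; python3 st.py
$C '[[0,0,0,0,0,0.5],[0,0,0,0,0,0]]' >/dev/null; python3 st.py
$C '[[0,0,0,0,0,0.5],[0,0,0,0,0,0]]' >/dev/null; python3 st.py
$C '[[0,0,0,0,0,0.5],[0,0,0,0,0,0]]' >/dev/null; python3 st.py
done
```

```text
turn 0.07 [-1.9  4.6  6. ] Mz [0.919 0.153 0.112] [0.4663 0.066  0.0604] 29.998237788677216 0.013886666129874601
turn 0.14 [-1.2  5.2  5.8] Mz [1.004 0.158 0.025] [0.4663 0.0661 0.0604] 29.998380839824677 0.01405775582823225
turn 0.21 [-1.5  5.8  5.9] Mz [1.029 0.069 0.087] [0.4663 0.0662 0.0604] 29.997054934501648 0.013661300657132365
turn 0.28 [-0.9  5.9  5.9] Mz [1.15  0.098 0.024] [0.4663 0.0663 0.0604] 29.99679297208786 0.014007883701675812
turn 0.35 [-1.2  6.6  5. ] Mz [1.192 0.137 0.088] [0.4663 0.0663 0.0604] 29.996823370456696 0.013966271409701482
turn 0.42 [-0.9  7.1  6. ] Mz [1.281 0.089 0.123] [0.4663 0.0664 0.0604] 29.99716579914093 0.013663862349002376
turn 0.49 [-0.9  7.5  7.4] Mz [1.299 0.118 0.028] [0.4663 0.0665 0.0604] 29.99876707792282 0.013472360244101344
turn 0.559 [-0.6  7.2  5.6] Mz [1.406 0.075 0.117] [0.4663 0.0666 0.0604] 29.998714327812195 0.013741349381646421
```

```bash
C="python3 -m crank"
$C '[[0,0,0,0,0,0.5],[0,0,0,0,0,0],[0,0,0,0,0,0.5],[0,0,0,0,0,0]]' >/dev/null; python3 st.py
$C '[[0,0,0,0,0,0.5],[0,0,0,0,0,0],[0,0,0,0,0,0.5],[0,0,0,0,0,0]]' >/dev/null; python3 st.py
$C '[[0,0,0,0,0,0.5],[0,0,0,0,0,0],[0,0,0,0,0,0.5],[0,0,0,0,0,0]]' >/dev/null; python3 st.py
$C '[[0,0,0,0,0,0.5],[0,0,0,0,0,0],[0,0,0,0,0,0.5],[0,0,0,0,0,0]]' >/dev/null; python3 st.py
$C '[[0,0,0,0,0,0.5],[0,0,0,0,0,0],[0,0,0,0,0,0.5],[0,0,0,0,0,0]]' >/dev/null; python3 st.py
python3 - <<'E'
from h import *
snap('top','t4.png');snap('wrist','w4.png')
i=cv2.imread('pics/t4.png')[212:312,290:410]
cv2.imwrite('pics/c4.png',np.hstack([cv2.resize(i,(400,333),interpolation=cv2.INTER_CUBIC),cv2.resize(cv2.imread('pics/w4.png')[:,100:],(400,333))]))
E
```

```text
turn 0.699 [-1.6  8.   4.3] Mz [ 1.512  0.063 -0.037] [0.4663 0.0667 0.0604] 29.996489882469177 0.014001010125969101
turn 0.839 [-0.2  9.9  5. ] Mz [1.642 0.063 0.071] [0.4664 0.0668 0.0604] 29.99726504087448 0.014164856694472167
turn 0.978 [-0.2 10.   4.8] Mz [ 1.739 -0.072  0.113] [0.4665 0.0669 0.0604] 29.999142587184906 0.013677559789413339
turn 1.118 [-0.4 10.8  4.2] Mz [ 1.882 -0.086  0.078] [0.4666 0.067  0.0604] 29.997217655181885 0.013765624631489955
turn 1.258 [-0.2 11.2  4.3] Mz [ 1.918 -0.134  0.16 ] [0.4667 0.0671 0.0604] 30.000952184200287 0.013800123814969988
```

View pics/c4.png

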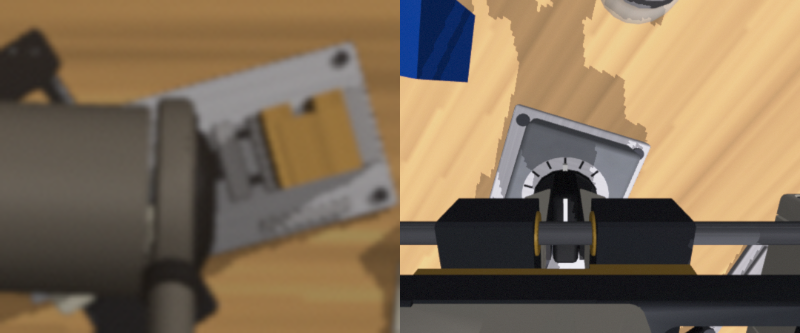

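The left half shows the post squared between the jaws, with the slide jaw touching it and the groove at (300,105) towards the open end. The right half shows the pointer at (565,210), in line with the fingers, so the knob hasn't slipped. One numeric check, then I'll hand in.

```bash
python3 - <<'E'
from h import *
t=.2735;Rm=np.array([[np.cos(t),-np.sin(t)],[np.sin(t),np.cos(t)]])
Q=[Rm.T@(px2w('t4.png',290+u*.3,212+v*.3,.087)[:2]-[.5025,-.0642]) for u,v in[(262,113),(342,90),(362,168),(278,190)]]
m=np.mean(Q,0);print(m)
s=ctrl.sense();print(s['time_s'],s['finger_force'])
if abs(m[0])<.012 and -.016<m[1]<-.003: print(ctrl.job_done())
E
```

```text
[-0.00193677 -0.00887509]
17.85 30.00061869621277
the job is handed in; nothing more can be done
None
```

The job is handed in, but no verdict came back: the post stands with its groove to the open end, about 2 mm from the jaws' middle, and the slide jaw is up against it. The gripper holds the knob at 1.258 rad, the third stop (1.257); I set that by turn angle, since the clicks were lost in sensor noise.

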